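Sort sample bottles, jars and a pipe tee into their trays on the ship's wet-lab bench

TASK

Clear the bench for the next cast: put the two narrow-necked bottles, the two squat jars and the pipe tee away in the blue trays, each in the tray that already holds one of its kind. Stand each upright on the floor of an empty bay, one to a bay, and leave the coffee mug standing where it is.

Things in the scene. Friction and masses are not known exactly. Their poses are not given: they have to be found in the camera images.
- bottle1_c (a point): A loose white plastic sample bottle with a narrow neck and a small grey screw cap (the tallest and slimmest of the round things), standing upright on the bench. Round body 44 mm diameter up to 66 mm height, then a shoulder to the 28 mm diameter cap; 98 mm tall overall, about 90 g. This point is on its axis half-way up, 49 mm above its underside; z points up.
- bottle2_c (a point): Second loose white plastic sample bottle with a narrow neck and a small grey screw cap (the tallest and slimmest of the round things), standing upright on the bench. Round body 44 mm diameter up to 66 mm height, then a shoulder to the 28 mm diameter cap; 98 mm tall overall, about 90 g. This point is on its axis half-way up, 49 mm above its underside; z points up.
- jar1_c (a point): A loose squat wide-mouthed jar, white body with a grey screw lid as wide as the body, standing upright on the bench. 50 mm diameter over its whole height, 60 mm tall, about 80 g. This point is on its axis half-way up, 30 mm above its underside; z points up.
- jar2_c (a point): Second loose squat wide-mouthed jar, white body with a grey screw lid as wide as the body, standing upright on the bench. 50 mm diameter over its whole height, 60 mm tall, about 80 g. This point is on its axis half-way up, 30 mm above its underside; z points up.
- tee1_c (a point): Loose grey PVC pipe tee standing on end, 100 g, 90 mm tall: upright tube 36 mm in diameter, 42 mm collars (22 mm high) at foot and top, branch at mid-height out to 42 mm from the axis along +x, 34 mm wide. From above: a round dark bore with a stub to one side. Point: on the tube's axis, half-way up, 45 mm above its underside; x along the branch, z up.
- tray_bottle: Blue tray fixed to the bench, 3 bays in a row. Origin: centre of underside; x along it, y across, z up. 220 x 80 mm, 22 mm high; walls and 2 dividers 4 mm thick, all 22 mm high; floor 4 mm thick. Bays 68 x 72 mm, centres at x = -72, 0, +72 mm, y = 0. Bay x = +72 holds a fixed bottle like the loose ones (top 102 mm above the bench); the other two are empty.
- tray_jar: Blue tray fixed to the bench, 3 bays in a row. Origin: centre of underside; x along it, y across, z up. 220 x 80 mm, 22 mm high; walls and 2 dividers 4 mm thick, all 22 mm high; floor 4 mm thick. Bays 68 x 72 mm, centres at x = -72, 0, +72 mm, y = 0. Middle bay, x = 0, holds a fixed jar like the loose ones (top 64 mm above the bench); the other two are empty.
- tray_tee: Blue tray fixed to the bench, 3 bays in a row. Origin: centre of underside; x along it, y across, z up. 220 x 80 mm, 22 mm high; walls and 2 dividers 4 mm thick, all 22 mm high; floor 4 mm thick. Bays 68 x 72 mm, centres at x = -72, 0, +72 mm, y = 0. Bay x = -72 holds a fixed pipe tee like the loose one, branch to +y (top 94 mm above the bench); the other two are empty.
- mug_c (a point): A white coffee mug standing loose among the things, to be left alone: 72 mm diameter at the rim, 85 mm tall, a handle on its side along its +y. Point: on its axis half-way up, 42.5 mm above the bench.

How it is judged:
At the end, for the whole second after the job is handed in: Each loose thing stands in a bay of its own in its kind's tray: centre within 105 mm of the tray's centre along it and 30 mm across, height within 6 mm of standing on the floor, tilt under 0.1 rad, at rest (under 0.02 m/s) (x of bottle1_c in the frame of tray_bottle between -0.105 and 0.105 m and y of bottle1_c in the frame of tray_bottle between -0.03 and 0.03 m and z of bottle1_c in the frame of tray_bottle between 0.047 and 0.059 m and angle between each of bottle1_c, bottle2_c, jar1_c, jar2_c, tee1_c's own z axis and vertical below 0.1 rad and linear speed of each of bottle1, bottle2, jar1, jar2, tee1 below 0.02 m/s and x of bottle2_c in the frame of tray_bottle between -0.105 and 0.105 m and y of bottle2_c in the frame of tray_bottle between -0.03 and 0.03 m and z of bottle2_c in the frame of tray_bottle between 0.047 and 0.059 m and x of jar1_c in the frame of tray_jar between -0.105 and 0.105 m and y of jar1_c in the frame of tray_jar between -0.03 and 0.03 m and z of jar1_c in the frame of tray_jar between 0.028 and 0.04 m and x of jar2_c in the frame of tray_jar between -0.105 and 0.105 m and y of jar2_c in the frame of tray_jar between -0.03 and 0.03 m and z of jar2_c in the frame of tray_jar between 0.028 and 0.04 m and x of tee1_c in the frame of tray_tee between -0.105 and 0.105 m and y of tee1_c in the frame of tray_tee between -0.03 and 0.03 m and z of tee1_c in the frame of tray_tee between 0.043 and 0.055 m); the robot touches nothing.
It fails at once if the coffee mug is moved by more than 25 mm or tipped over (distance of mug_c from where it was at the start of the episode above 0.025 m or angle between mug_c's own z axis and vertical above 0.35 rad).
It also fails if it takes over 120 s, if anything falls off the work surface, if the arm or the gripper's body presses on something with over 40 N, if the wrist force passes 120 N, or if a joint passes its speed limit or range.

ROBOT

A 6-joint arm with a two-finger parallel gripper is mounted at the origin on the work surface. World frame = base frame: x ahead of the robot, y to its left, z up, the work surface at z = 0. Lengths are in m, angles in rad, forces in N, time in s.
With the tool pointing down it reaches from about 0.225 to 0.875 m from the base axis. Payload 3.4 kg.
Tool frame: the origin (TCP) lies on the mounting face of the last link; the fingertips stand 173 mm ahead of it and the grasp point (between the pads) lies 155 mm ahead of it (tip_reach is the distance from the TCP to the fingertips, in m); z points along the fingers, y is the line along which they close (so a half turn about z gives the same grasp; the last joint's range is limited). The gripper opens to 85 mm and grips with 20 to 120 N. Pads are 22 mm wide; open, the fingers measure 114 mm over their backs; the gripper's body (76 mm by 85 mm) begins 54 mm behind the grasp point. The pads swing forward as they close: fully open they stand 13 mm farther back than shut.
Start: joints at [-1.369, 0.276, 1.505, -0, 1.361, -0.121], TCP at [0.182, -0.545, 0.405] pointing down, gripper open.
Joint ranges: [-2.89, 2.89], [-0.75, 2.08], [0.22, 2.7], [-1.18, 4.32], [0.11, 2.71], [-2.7, 2.7]. Speed limits (rad/s): [2.57, 2.57, 3.14, 3.14, 3.14, 3.14].

INTERFACE

Orientations are given as a unit quaternion [w, x, y, z].
In Python, from bench import state, snapshot, job_done, tip_reach gives the robot as it stands.
- The arm moves only by the tool servo_tool, never from a script. Its argument "commands" is a list that holds one entry, the list of rows, each a list of 7 numbers: the shift along the tool's x, y, z each as a share of 0.5 m, from -1 to 1, then the turn, a rotation vector about the tool's x, y, z each as a share of 90 degrees, from -1 to 1, then the opening, from 0 (shut) to 1 (fully open). A call has 1 to 12 rows; each row is the pose to reach, as a shift and turn from the pose commanded when the call began, along the tool's axes at that moment; what a row does not reach only later rows make up. A row lasts 1/8 s, in which the tool goes at most 62.5 mm and 10.7 degrees, less where a joint would pass 70% of its speed; a pose out of reach is approached as far as the arm can. A call with a number of a shift or a turn outside -1 to 1 is refused whole. A call with a gripper value outside its range is refused whole. The fingers move at their own pace and stop on an object; "grip_force" is the grip in N (left out, the last holds). Time passes only in rows, so rows that repeat a pose let the fingers close. It gives the time, the measured TCP pose, the force, the opening and the grip force at its end, in the units of the state.
- state(): the state, without advancing time (a new reading comes with each control period).
- snapshot(name): name is "side" or "top"; returns a dict with "pixels" (480x640x3 uint8, red, green, blue), "fx", "fy", "cx", "cy" (pixels), "extrinsics" (4x4, takes a point from camera to world coordinates). Camera axes: x right, y up, looking along -z (the intrinsics and any distortion apply to the point x, -y, -z); pixel columns grow to the right and rows downward; lengths in m; the calibration is good to about 2 mm. A picture is of the moment at which its call begins. There is no depth.
- job_done(): hands the job in; it is judged then, once.
The state is a dict: "time_s": time; "joint_positions": joint angles; "qvel": joint speeds; "joint_efforts": joint torques, N m; "tool_pos": TCP position; "orientation": TCP orientation; "wrist_force": force on the tool from outside, world axes, zero at the start; "wrist_torque": the same for the moment, N m; "gripper_width": finger opening in m; "grip_force": force on a finger pad.
Only numpy, scipy, OpenCV 4.12 (cv2) and the standard library are available. Lean on these libraries where they do the work, as an engineer would, in place of code of your own. Each camera call takes 0.05 s, during which the arm holds its last target. There are 200 camera calls.

## Working session

There is one attempt and no reset: what is moved stays moved. The work goes in short steps, Python scripts to look and compute and a tool call to move; the robot and the scene stay as the last step left them, time stands still between calls to the robot, and variables do not carry over. Pictures are saved under pics/ and viewed, at most 14 in all, crops included, and the job is handed in when it is done.

Besides the shell and the picture viewer there is one more tool, called after "Call:" by a JSON object that holds its "fn" and its "kwargs", one argument or row to a line. servo_tool: Moves the arm, as the interface text tells. Shift numbers are shares of 0.5 m and turn numbers shares of 90 degrees, none past 1 either way. Its arguments: {"type":"object","properties":{"commands":{"type":"array","items":{"type":"array","items":{"type":"array","items":{"type":"number","minimum":-1,"maximum":1}}}},"grip_force":{"type":"number"}},"required":["commands"]}

```bash
mkdir -p pics; ls
python3 - <<'E'
from bench import *
import cv2,json,numpy as np
s=state();print(s)
for n in("top","side"):
    p=snapshot(n);cv2.imwrite(f"pics/{n}0.png",cv2.cvtColor(p["pixels"],cv2.COLOR_RGB2BGR))
    print(n,{k:np.round(v,4).tolist() for k,v in p.items() if k!="pixels"})
    np.save(f"{n}.npy",p["extrinsics"])
E
```

```text
pics
{'time_s': 0.0, 'joint_positions': array([-1.36899883e+00,  2.76583855e-01,  1.50612660e+00, -1.14113302e-05,
        1.36069654e+00, -1.21008216e-01]), 'qvel': array([-0.00100004, -0.00018324,  0.00115028, -0.00028722, -0.00115762,
       -0.00194279]), 'joint_efforts': array([-4.17720112e-04, -4.16777337e+01, -2.45804483e+01, -5.05771425e-05,
        1.08003381e-02,  3.64066341e-05]), 'tool_pos': array([ 0.18235178, -0.54509428,  0.40384838]), 'orientation': array([-9.06204509e-04,  9.87002213e-01,  1.60704100e-01, -4.22093989e-05]), 'wrist_force': array([ 0.1199954 ,  0.69235846, -0.79475155]), 'wrist_torque': array([-0.0686753 ,  0.04969652,  0.00490114]), 'grip_force': 0.0, 'gripper_width': 0.08494937992868043}
top {'fx': 551.684, 'fy': 551.684, 'cx': 319.8799, 'cy': 236.1986, 'extrinsics': [[-0.0035, 0.9987, -0.0505, 0.499], [-0.9998, -0.0045, -0.0206, 0.0029], [-0.0208, 0.0504, 0.9985, 1.0022], [0.0, 0.0, 0.0, 1.0]]}
side {'fx': 448.5868, 'fy': 448.5868, 'cx': 323.1924, 'cy': 244.8118, 'extrinsics': [[-0.8665, 0.3912, -0.3102, 0.2885], [-0.4989, -0.6561, 0.5663, 0.5016], [0.018, 0.6454, 0.7636, 0.7391], [0.0, 0.0, 0.0, 1.0]]}
```

View pics/top0.png

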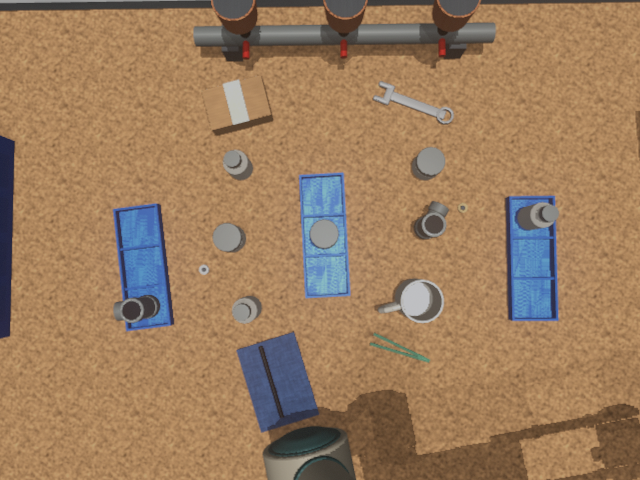

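View pics/side0.png

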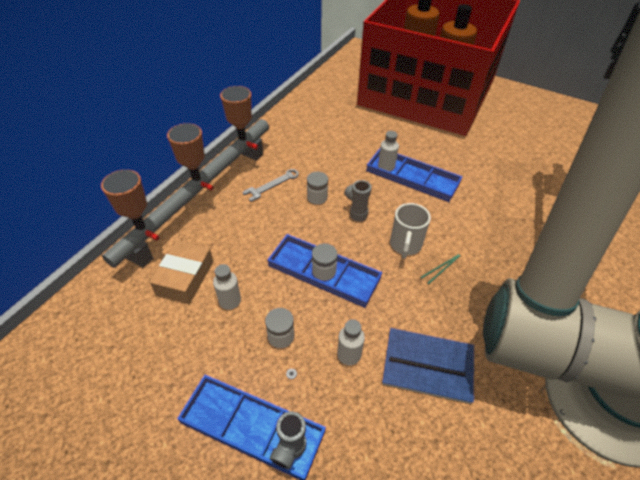

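The top view shows, in pixels:
- Bottle caps at about (234,160) and (243,311).
- Jar lids at (228,237) and (430,161).
- Loose tee bore at (432,225) and the mug rim at (421,301).
- The tee tray on the left, jar tray in the middle and bottle tray on the right.

The side view shows the same layout. Next I'll measure with masks and cross-check across the two views.

```bash
cat > h.py <<'E'
import cv2,numpy as np
K={"top":(551.684,319.8799,236.1986),"side":(448.5868,323.1924,244.8118)}
def ray(n,u,v):
    f,cx,cy=K[n];E=np.load(f"{n}.npy")
    return E[:3,3],E[:3,:3]@np.array([(u-cx)/f,-(v-cy)/f,-1])
def pt(n,u,v,z):
    o,d=ray(n,u,v);return o+d*(z-o[2])/d[2]
def px(n,p):
    f,cx,cy=K[n];E=np.load(f"{n}.npy");c=E[:3,:3].T@(np.array(p)-E[:3,3])
    return cx+f*c[0]/-c[2],cy-f*c[1]/-c[2]
E
python3 - <<'E'
from h import *
im=cv2.imread("pics/top0.png");si=cv2.imread("pics/side0.png")
h=cv2.cvtColor(im,cv2.COLOR_BGR2HSV)
m=cv2.inRange(h,(98,120,70),(125,255,255))
for n,(a,b) in {"tee":(105,185),"jar":(290,360),"bot":(495,570)}.items():
    mm=np.zeros_like(m);mm[160:340,a:b]=m[160:340,a:b]
    r=cv2.minAreaRect(cv2.findNonZero(cv2.morphologyEx(mm,cv2.MORPH_OPEN,np.ones((3,3)))))
    c=np.array([pt("top",*q,.018) for q in cv2.boxPoints(r)])
    e=[np.linalg.norm(c[i]-c[i-1]) for i in range(4)]
    print(n,"centre",c.mean(0).round(4),"edges",np.round(e,3),"corners",c[:,:2].round(3).tolist())
for n,u,v,z,(su,sv) in [("b_far",234,159,.098,(223,271)),("b_near",243,311,.098,(352,328)),("j_l",228,237,.06,(280,319)),("j_r",430,161,.06,(318,180)),("tee",432,225,.09,(361,187)),("mug",421,301,.085,(411,221)),("fixb",548,213,.102,(391,137)),("fixj",324,234,.064,(325,254)),("fixt",131,310,.094,(291,426))]:
    print(n,pt("top",u,v,z).round(3),"side:",pt("side",su,sv,z).round(3))
print("branch",pt("top",439,209,.05).round(3))
# zoomed view of tops
c=cv2.resize(im[140:335,100:570],None,fx=1.7,fy=1.7,interpolation=cv2.INTER_CUBIC)
cv2.imwrite("pics/zoom.png",c)
E
```

```text
tee centre [0.4961 0.3428 0.018 ] edges [0.219 0.081 0.219 0.08 ] corners [[0.6, 0.397], [0.609, 0.316], [0.392, 0.29], [0.383, 0.369]]
jar centre [0.5492 0.0152 0.018 ] edges [0.212 0.077 0.212 0.076] corners [[0.653, 0.059], [0.657, -0.018], [0.445, -0.028], [0.442, 0.048]]
bot centre [ 0.5091 -0.3537  0.018 ] edges [0.218 0.081 0.217 0.08 ] corners [[0.617, -0.313], [0.619, -0.394], [0.401, -0.394], [0.399, -0.314]]
b_far [0.674 0.164 0.098] side: [0.671 0.17  0.098]
b_near [0.423 0.148 0.098] side: [0.421 0.155 0.098]
j_l [0.546 0.18  0.06 ] side: [0.545 0.183 0.06 ]
j_r [ 0.675 -0.167  0.06 ] side: [ 0.67  -0.162  0.06 ]
tee [ 0.563 -0.163  0.09 ] side: [ 0.563 -0.161  0.09 ]
mug [ 0.438 -0.145  0.085] side: [ 0.434 -0.128  0.085]
fixb [ 0.581 -0.349  0.102] side: [ 0.576 -0.339  0.102]
fixj [0.55  0.015 0.064] side: [0.548 0.019 0.064]
fixt [0.424 0.334 0.094] side: [0.423 0.335 0.094]
branch [ 0.593 -0.183  0.05 ]
```

View pics/zoom.png

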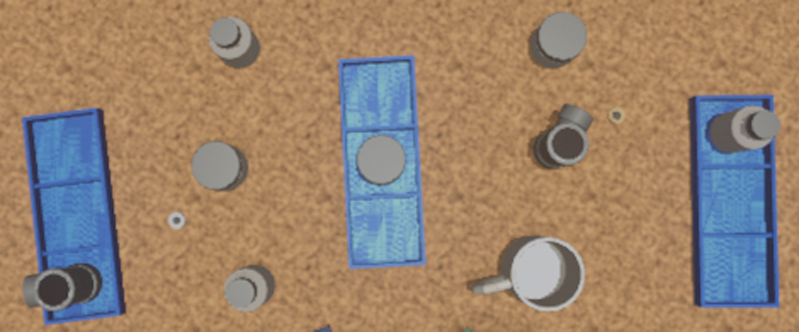

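Both views agree with each other and with the tray geometry to within a few mm. I'll start with the tee, turning the tool to line up with the world axes on the way.

Call:
{"fn": "servo_tool", "kwargs": {
  "commands": [
    [[0.964, -0.481, 0, 0, 0, 0.206, 1], [0.964, -0.481, 0, 0, 0, 0.206, 1], [0.964, -0.481, 0, 0, 0, 0.206, 1], [0.964, -0.481, 0, 0, 0, 0.206, 1], [0.964, -0.481, 0, 0, 0, 0.206, 1], [0.964, -0.481, 0, 0, 0, 0.206, 1], [0.964, -0.481, 0, 0, 0, 0.206, 1], [0.964, -0.481, 0, 0, 0, 0.206, 1], [0.964, -0.481, 0, 0, 0, 0.206, 1], [0.964, -0.481, 0, 0, 0, 0.206, 1], [0.964, -0.481, 0, 0, 0, 0.206, 1]]
  ],
  "grip_force": 40
}}

```text
time_s: 1.48
tool_pos: [0.5629, -0.1644, 0.4042]
orientation: [0.0, 1.0, -0.0, -0.001]
wrist_force: [-0.2, -0.7, 0.3]
gripper_width: 0.0854
grip_force: 0.0
```

Run:
```python
from bench import *
print(tip_reach() if callable(tip_reach) else tip_reach, state()['tool_pos'],state()['orientation'])
```

```text
0.1734 [ 0.56289132 -0.16440619  0.40417582] [ 1.30986776e-04  9.99999665e-01 -1.60577327e-04 -7.91943404e-04]
```

Call:
{"fn": "servo_tool", "kwargs": {
  "commands": [
    [[0, 0, 0.12, 0, 0, 0, 1], [0, 0, 0.24, 0, 0, 0, 1], [0, 0, 0.32, 0, 0, 0, 1], [0, 0, 0.346, 0, 0, 0, 1], [0, 0, 0.346, 0, 0, 0, 1], [0, 0, 0.346, 0, 0, 0, 0.2], [0, 0, 0.346, 0, 0, 0, 0.2], [0, 0, 0.346, 0, 0, 0, 0.2], [0, 0, 0.346, 0, 0, 0, 0.2], [0, 0, 0.346, 0, 0, 0, 0.2]]
  ],
  "grip_force": 40
}}

```text
time_s: 2.72
tool_pos: [0.5638, -0.1646, 0.2334]
orientation: [0.001, 1.0, -0.0, 0.001]
wrist_force: [-0.4, -0.8, 6.4]
gripper_width: 0.0409
grip_force: 39.9
```

Run:
```python
from bench import *
import cv2
cv2.imwrite("pics/s1.png",cv2.cvtColor(snapshot("side")["pixels"],cv2.COLOR_RGB2BGR))
```

```text
(no output)
```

View pics/s1.png

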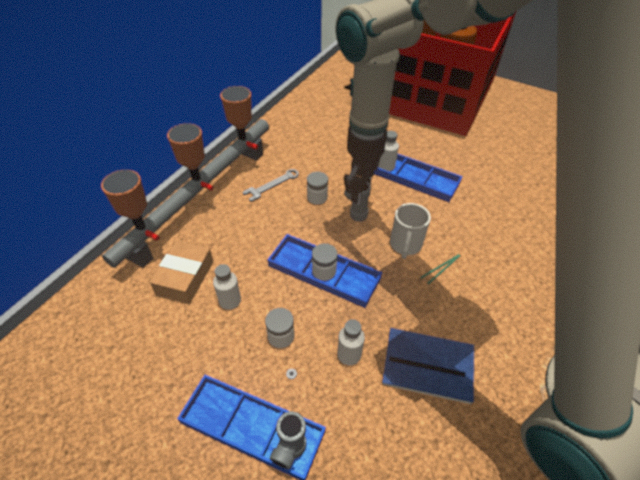

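The fingers hold the tee by its top collar at 41 mm opening, near (360,190), and the mug is untouched. I'll lift it and carry it to the tee tray.

Call:
{"fn": "servo_tool", "kwargs": {
  "commands": [
    [[0, 0, -0.12, 0, 0, 0, 0.2], [0, 0, -0.24, 0, 0, 0, 0.2], [0.005, -0.1, -0.26, 0, 0, 0, 0.2], [0.01, -0.22, -0.26, 0, 0, 0, 0.2], [0.01, -0.34, -0.26, 0, 0, 0, 0.2], [0.01, -0.46, -0.26, 0, 0, 0, 0.2], [0.01, -0.58, -0.26, 0, 0, 0, 0.2], [0.01, -0.7, -0.26, 0, 0, 0, 0.2], [0.01, -0.82, -0.26, 0, 0, 0, 0.2], [0.01, -0.92, -0.26, 0, 0, 0, 0.2], [0.01, -1.0, -0.26, 0, 0, 0, 0.2], [0.01, -1.0, -0.26, 0, 0, 0, 0.2]]
  ]
}}

```text
time_s: 4.28
tool_pos: [0.5679, 0.3387, 0.361]
orientation: [-0.0, 1.0, 0.002, -0.0]
wrist_force: [0.5, -0.7, -0.6]
gripper_width: 0.0409
grip_force: 41.3
```

Call:
{"fn": "servo_tool", "kwargs": {
  "commands": [
    [[0, -0.032, 0.08, 0, 0, 0, 0.2], [0, -0.032, 0.16, 0, 0, 0, 0.2], [0, -0.032, 0.22, 0, 0, 0, 0.2], [0, -0.032, 0.248, 0, 0, 0, 0.2], [0, -0.032, 0.248, 0, 0, 0, 0.2], [0, -0.032, 0.248, 0, 0, 0, 0.2], [0, -0.032, 0.248, 0, 0, 0, 0.9], [0, -0.032, 0.248, 0, 0, 0, 0.9], [0, -0.032, 0.248, 0, 0, 0, 0.9], [0, -0.032, 0.2, 0, 0, 0, 1], [0, -0.032, 0.1, 0, 0, 0, 1], [0, -0.032, 0.0, 0, 0, 0, 1]]
  ]
}}

```text
time_s: 5.78
tool_pos: [0.5685, 0.3516, 0.3626]
orientation: [0.0, 1.0, -0.0, -0.0]
wrist_force: [1.3, -0.6, 0.6]
gripper_width: 0.0857
grip_force: 0.0
```

Run:
```python
from bench import *
import cv2
cv2.imwrite("pics/s2.png",cv2.cvtColor(snapshot("side")["pixels"],cv2.COLOR_RGB2BGR))
```

```text
(no output)
```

View pics/s2.png

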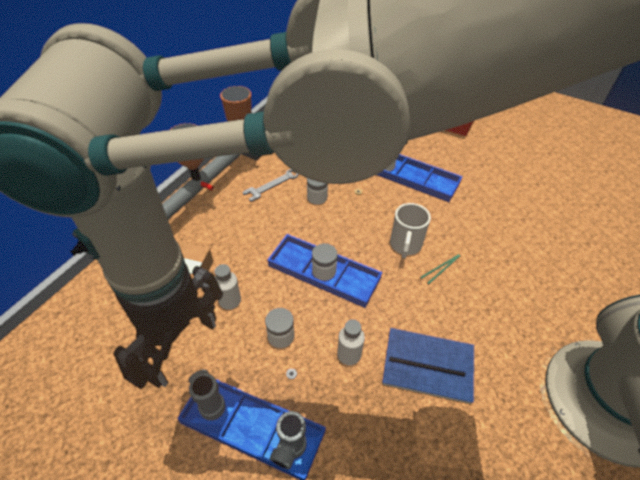

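The tee stands upright in the far bay of the tee tray, top at about (203,385). Next is the left jar.

Call:
{"fn": "servo_tool", "kwargs": {
  "commands": [
    [[-0.015, 0.12, 0, 0, 0, 0, 1], [-0.03, 0.24, 0, 0, 0, 0, 1], [-0.044, 0.34, 0, 0, 0, 0, 1], [-0.044, 0.34, 0.1, 0, 0, 0, 1], [-0.044, 0.34, 0.2, 0, 0, 0, 1], [-0.044, 0.34, 0.3, 0, 0, 0, 1], [-0.044, 0.34, 0.342, 0, 0, 0, 1], [-0.044, 0.34, 0.342, 0, 0, 0, 1], [-0.044, 0.34, 0.342, 0, 0, 0, 0.3], [-0.044, 0.34, 0.342, 0, 0, 0, 0.3], [-0.044, 0.34, 0.342, 0, 0, 0, 0.3], [-0.044, 0.34, 0.342, 0, 0, 0, 0.3]]
  ]
}}

```text
time_s: 7.32
tool_pos: [0.5472, 0.1819, 0.1924]
orientation: [-0.0, 1.0, -0.0, 0.002]
wrist_force: [-0.0, 0.8, 7.3]
gripper_width: 0.0494
grip_force: 41.6
```

Call:
{"fn": "servo_tool", "kwargs": {
  "commands": [
    [[0, 0, -0.1, 0, 0, 0, 0.3], [0, 0, -0.2, 0, 0, 0, 0.3], [0.05, 0.11, -0.22, 0, 0, 0, 0.3], [0.1, 0.22, -0.22, 0, 0, 0, 0.3], [0.15, 0.326, -0.22, 0, 0, 0, 0.3], [0.15, 0.326, -0.22, 0, 0, 0, 0.3], [0.15, 0.326, -0.13, 0, 0, 0, 0.3], [0.15, 0.326, -0.05, 0, 0, 0, 0.3], [0.15, 0.326, -0.012, 0, 0, 0, 0.3], [0.15, 0.326, -0.012, 0, 0, 0, 0.3], [0.15, 0.326, -0.012, 0, 0, 0, 0.3]]
  ]
}}

```text
time_s: 8.7
tool_pos: [0.621, 0.0193, 0.1968]
orientation: [-0.0, 1.0, -0.0, -0.0]
wrist_force: [-0.3, 0.3, -0.9]
gripper_width: 0.049
grip_force: 41.9
```

Call:
{"fn": "servo_tool", "kwargs": {
  "commands": [
    [[0, 0, 0, 0, 0, 0, 0.85], [0, 0, 0, 0, 0, 0, 0.85], [0, 0, 0, 0, 0, 0, 0.85], [0, 0, -0.1, 0, 0, 0, 1], [0, 0, -0.2, 0, 0, 0, 1], [0.03, 0.1, -0.22, 0, 0, 0, 1], [0.06, 0.22, -0.22, 0, 0, 0, 1], [0.104, 0.34, -0.22, 0, 0, 0, 1], [0.104, 0.368, -0.2, 0, 0, 0, 1], [0.104, 0.368, -0.12, 0, 0, 0, 1], [0.104, 0.368, -0.02, 0, 0, 0, 1], [0.104, 0.368, 0.012, 0, 0, 0, 1]]
  ]
}}

```text
time_s: 10.2
tool_pos: [0.6713, -0.1643, 0.187]
orientation: [-0.001, 1.0, -0.0, -0.004]
wrist_force: [-0.1, -0.3, 0.1]
gripper_width: 0.0857
grip_force: 0.0
```

Call:
{"fn": "servo_tool", "kwargs": {
  "commands": [
    [[0, 0, 0, 0, 0, 0, 1], [0, 0, 0, 0, 0, 0, 0.3], [0, 0, 0, 0, 0, 0, 0.3], [0, 0, 0, 0, 0, 0, 0.3], [0, 0, 0, 0, 0, 0, 0.3]]
  ]
}}

```text
time_s: 10.82
tool_pos: [0.674, -0.1657, 0.1931]
orientation: [0.001, 1.0, -0.0, 0.002]
wrist_force: [-0.4, 0.1, 7.0]
gripper_width: 0.0491
grip_force: 41.6
```

Call:
{"fn": "servo_tool", "kwargs": {
  "commands": [
    [[0, 0, -0.1, 0, 0, 0, 0.3], [0, 0, -0.2, 0, 0, 0, 0.3], [-0.07, -0.06, -0.25, 0, 0, 0, 0.3], [-0.16, -0.14, -0.25, 0, 0, 0, 0.3], [-0.25, -0.22, -0.25, 0, 0, 0, 0.3], [-0.33, -0.3, -0.25, 0, 0, 0, 0.3], [-0.392, -0.354, -0.25, 0, 0, 0, 0.3], [-0.392, -0.354, -0.22, 0, 0, 0, 0.3], [-0.392, -0.354, -0.13, 0, 0, 0, 0.3], [-0.392, -0.354, -0.05, 0, 0, 0, 0.3], [-0.392, -0.354, -0.014, 0, 0, 0, 0.3], [-0.392, -0.354, -0.014, 0, 0, 0, 0.3]]
  ]
}}

```text
time_s: 12.32
tool_pos: [0.477, 0.0118, 0.197]
orientation: [-0.0, 1.0, -0.0, -0.001]
wrist_force: [-1.0, -0.5, -0.3]
gripper_width: 0.0495
grip_force: 41.6
```

Call:
{"fn": "servo_tool", "kwargs": {
  "commands": [
    [[0, 0, 0, 0, 0, 0, 0.85], [0, 0, 0, 0, 0, 0, 0.85], [0, 0, 0, 0, 0, 0, 0.85], [0, 0, -0.1, 0, 0, 0, 1], [0, 0, -0.2, 0, 0, 0, 1], [0, 0, -0.28, 0, 0, 0, 1], [-0.04, -0.1, -0.28, 0, 0, 0, 1], [-0.08, -0.2, -0.28, 0, 0, 0, 1], [-0.11, -0.282, -0.28, 0, 0, 0, 1], [-0.11, -0.282, -0.28, 0, 0, 0, 1]]
  ]
}}

```text
time_s: 13.58
tool_pos: [0.421, 0.1547, 0.338]
orientation: [-0.0, 1.0, 0.002, -0.0]
wrist_force: [0.3, -0.4, -0.1]
gripper_width: 0.0856
grip_force: 0.0
```

Call:
{"fn": "servo_tool", "kwargs": {
  "commands": [
    [[0, 0, 0.08, 0, 0, 0, 1], [0, 0, 0.16, 0, 0, 0, 1], [0, 0, 0.22, 0, 0, 0, 1], [0, 0, 0.26, 0, 0, 0, 1], [0, 0, 0.26, 0, 0, 0, 1], [0, 0, 0.26, 0, 0, 0, 0.2], [0, 0, 0.26, 0, 0, 0, 0.2], [0, 0, 0.26, 0, 0, 0, 0.2], [0, 0, 0.26, 0, 0, 0, 0.2], [0, 0, 0.26, 0, 0, 0, 0.2]]
  ]
}}

```text
time_s: 14.82
tool_pos: [0.4229, 0.1528, 0.2089]
orientation: [-0.0, 1.0, -0.0, 0.001]
wrist_force: [0.6, -0.8, 5.7]
gripper_width: 0.0429
grip_force: 40.4
```

Run:
```python
from bench import *
import cv2
cv2.imwrite("pics/s3.png",cv2.cvtColor(snapshot("side")["pixels"],cv2.COLOR_RGB2BGR))
```

```text
(no output)
```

View pics/s3.png

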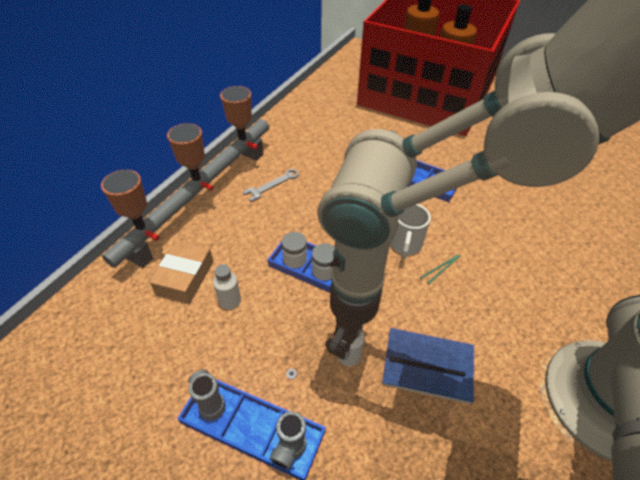

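The gripper holds the near bottle at 43 mm opening, at about (345,345), and a jar stands in its bay at (293,248). I'll carry the bottle high over the mug.

Call:
{"fn": "servo_tool", "kwargs": {
  "commands": [
    [[0, 0, -0.12, 0, 0, 0, 0.2], [0, 0, -0.24, 0, 0, 0, 0.2], [0, 0, -0.34, 0, 0, 0, 0.2], [0.01, 0.12, -0.34, 0, 0, 0, 0.2], [0.02, 0.24, -0.34, 0, 0, 0, 0.2], [0.03, 0.36, -0.34, 0, 0, 0, 0.2], [0.03, 0.48, -0.34, 0, 0, 0, 0.2], [0.03, 0.6, -0.34, 0, 0, 0, 0.2], [0.03, 0.72, -0.34, 0, 0, 0, 0.2], [0.03, 0.84, -0.34, 0, 0, 0, 0.2], [0.03, 0.95, -0.34, 0, 0, 0, 0.2], [0.03, 1.0, -0.34, 0, 0, 0, 0.2]]
  ]
}}

```text
time_s: 16.38
tool_pos: [0.4367, -0.3499, 0.3777]
orientation: [0.0, 1.0, -0.002, 0.0]
wrist_force: [1.0, 0.5, -1.1]
gripper_width: 0.0429
grip_force: 41.4
```

Call:
{"fn": "servo_tool", "kwargs": {
  "commands": [
    [[0, 0.014, 0, 0, 0, 0, 0.2], [0, 0.014, 0, 0, 0, 0, 0.2], [0, 0.014, 0.1, 0, 0, 0, 0.2], [0, 0.014, 0.2, 0, 0, 0, 0.2], [0, 0.014, 0.28, 0, 0, 0, 0.2], [0, 0.014, 0.328, 0, 0, 0, 0.2], [0, 0.014, 0.328, 0, 0, 0, 0.2], [0, 0.014, 0.328, 0, 0, 0, 0.2]]
  ]
}}

```text
time_s: 17.38
tool_pos: [0.4374, -0.3528, 0.2142]
orientation: [-0.0, 1.0, 0.0, 0.0]
wrist_force: [0.6, 0.2, -0.9]
gripper_width: 0.043
grip_force: 43.9
```

Call:
{"fn": "servo_tool", "kwargs": {
  "commands": [
    [[0, 0, 0, 0, 0, 0, 0.85], [0, 0, 0, 0, 0, 0, 0.85], [0, 0, 0, 0, 0, 0, 0.85], [0, 0, -0.1, 0, 0, 0, 1], [0, 0, -0.2, 0, 0, 0, 1], [0, 0, -0.3, 0, 0, 0, 1], [0.05, -0.1, -0.3, 0, 0, 0, 1], [0.1, -0.21, -0.3, 0, 0, 0, 1], [0.15, -0.32, -0.3, 0, 0, 0, 1], [0.2, -0.43, -0.3, 0, 0, 0, 1], [0.25, -0.54, -0.3, 0, 0, 0, 1], [0.3, -0.65, -0.3, 0, 0, 0, 1]]
  ]
}}

```text
time_s: 18.88
tool_pos: [0.5878, -0.0276, 0.3639]
orientation: [0.0, 1.0, -0.001, 0.0]
wrist_force: [1.2, -1.1, 0.8]
gripper_width: 0.0854
grip_force: 0.0
```

Call:
{"fn": "servo_tool", "kwargs": {
  "commands": [
    [[0.05, -0.1, 0, 0, 0, 0, 1], [0.1, -0.21, 0, 0, 0, 0, 1], [0.14, -0.31, 0, 0, 0, 0, 1], [0.172, -0.392, 0, 0, 0, 0, 1], [0.172, -0.392, 0, 0, 0, 0, 1], [0.172, -0.392, 0, 0, 0, 0, 1]]
  ]
}}

```text
time_s: 19.62
tool_pos: [0.6732, 0.1662, 0.3633]
orientation: [0.001, 1.0, -0.0, -0.001]
wrist_force: [-0.4, -0.4, -0.9]
gripper_width: 0.0855
grip_force: 0.0
```

Run:
```python
from bench import *
import cv2
a=cv2.cvtColor(snapshot("side")["pixels"],cv2.COLOR_RGB2BGR);b=cv2.cvtColor(snapshot("top")["pixels"],cv2.COLOR_RGB2BGR)
cv2.imwrite("pics/s4.png",a);cv2.imwrite("pics/t4.png",b)
```

```text
(no output)
```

View pics/s4.png

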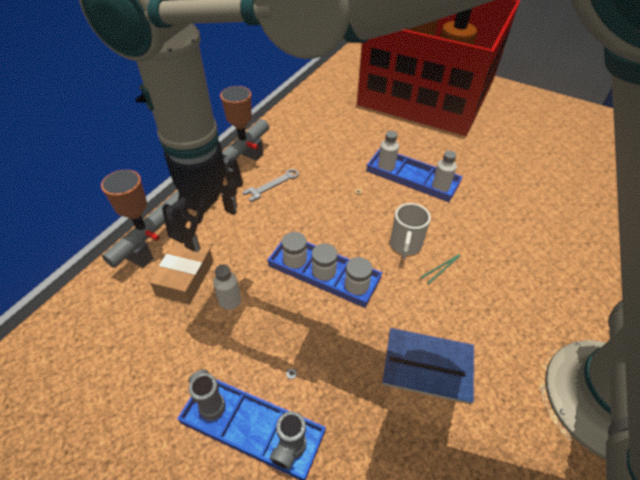

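Both jars and one bottle stand upright in their bays, at (293,248), (358,275) and (446,172). The mug hasn't moved, and the gripper is over the far bottle.

Call:
{"fn": "servo_tool", "kwargs": {
  "commands": [
    [[0, 0, 0.1, 0, 0, 0, 1], [0, 0, 0.2, 0, 0, 0, 1], [0, 0, 0.28, 0, 0, 0, 1], [0, 0, 0.312, 0, 0, 0, 1], [0, 0, 0.312, 0, 0, 0, 1], [0, 0, 0.312, 0, 0, 0, 0.2], [0, 0, 0.312, 0, 0, 0, 0.2], [0, 0, 0.312, 0, 0, 0, 0.2], [0, 0, 0.312, 0, 0, 0, 0.2], [0, 0, 0.312, 0, 0, 0, 0.2]]
  ]
}}

```text
time_s: 20.98
tool_pos: [0.6741, 0.1668, 0.2097]
orientation: [-0.0, 1.0, -0.0, 0.002]
wrist_force: [-0.9, 0.4, 6.0]
gripper_width: 0.0428
grip_force: 40.9
```

Call:
{"fn": "servo_tool", "kwargs": {
  "commands": [
    [[0, 0, -0.12, 0, 0, 0, 0.2], [0, 0, -0.24, 0, 0, 0, 0.2], [0, 0, -0.34, 0, 0, 0, 0.2], [-0.03, 0.1, -0.34, 0, 0, 0, 0.2], [-0.06, 0.21, -0.34, 0, 0, 0, 0.2], [-0.1, 0.32, -0.34, 0, 0, 0, 0.2], [-0.13, 0.43, -0.34, 0, 0, 0, 0.2], [-0.17, 0.54, -0.34, 0, 0, 0, 0.2], [-0.2, 0.65, -0.34, 0, 0, 0, 0.2], [-0.24, 0.76, -0.34, 0, 0, 0, 0.2], [-0.28, 0.87, -0.34, 0, 0, 0, 0.2], [-0.328, 0.96, -0.34, 0, 0, 0, 0.2]]
  ]
}}

```text
time_s: 22.48
tool_pos: [0.5082, -0.3152, 0.3777]
orientation: [0.0, 1.0, -0.001, 0.0]
wrist_force: [-0.0, -0.1, -1.7]
gripper_width: 0.0425
grip_force: 41.4
```

Call:
{"fn": "servo_tool", "kwargs": {
  "commands": [
    [[0, 0.082, 0, 0, 0, 0, 0.2], [0, 0.082, 0, 0, 0, 0, 0.2], [0, 0.082, 0, 0, 0, 0, 0.2], [0, 0.082, 0.1, 0, 0, 0, 0.2], [0, 0.082, 0.2, 0, 0, 0, 0.2], [0, 0.082, 0.28, 0, 0, 0, 0.2], [0, 0.082, 0.328, 0, 0, 0, 0.2], [0, 0.082, 0.328, 0, 0, 0, 0.2], [0, 0.082, 0.328, 0, 0, 0, 0.2]]
  ]
}}

```text
time_s: 23.6
tool_pos: [0.5095, -0.3532, 0.214]
orientation: [-0.0, 1.0, 0.0, 0.0]
wrist_force: [0.3, -0.2, -0.9]
gripper_width: 0.0428
grip_force: 45.0
```

Call:
{"fn": "servo_tool", "kwargs": {
  "commands": [
    [[0, 0, 0, 0, 0, 0, 0.85], [0, 0, 0, 0, 0, 0, 0.85], [0, 0, 0, 0, 0, 0, 0.85], [0, 0, -0.1, 0, 0, 0, 1], [0, 0, -0.2, 0, 0, 0, 1], [0, 0, -0.32, 0, 0, 0, 1], [-0.05, 0.1, -0.36, 0, 0, 0, 1], [-0.1, 0.2, -0.36, 0, 0, 0, 1], [-0.2, 0.25, -0.36, 0, 0, 0, 1], [-0.3, 0.25, -0.36, 0, 0, 0, 1], [-0.3, 0.25, -0.36, 0, 0, 0, 1], [-0.3, 0.25, -0.36, 0, 0, 0, 1]]
  ]
}}

```text
time_s: 25.1
tool_pos: [0.359, -0.4793, 0.3941]
orientation: [0.0, 1.0, -0.001, 0.001]
wrist_force: [-0.2, 0.6, -0.8]
gripper_width: 0.0851
grip_force: 0.0
```

Run:
```python
from bench import *
import cv2
a=cv2.cvtColor(snapshot("side")["pixels"],cv2.COLOR_RGB2BGR);b=cv2.cvtColor(snapshot("top")["pixels"],cv2.COLOR_RGB2BGR)
cv2.imwrite("pics/s5.png",a);cv2.imwrite("pics/t5.png",b)
```

```text
(no output)
```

View pics/s5.png

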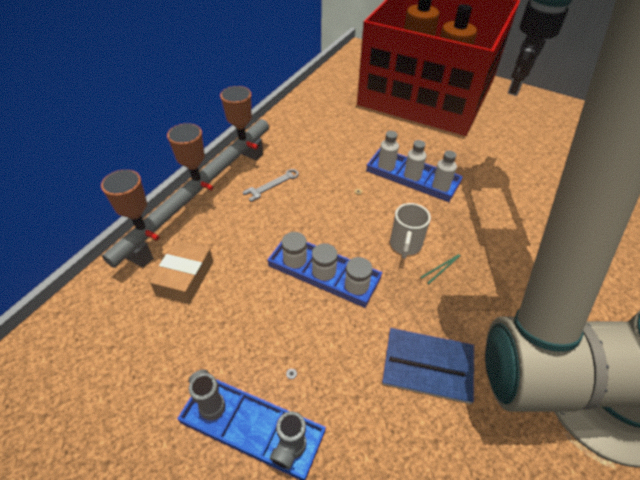

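View pics/t5.png

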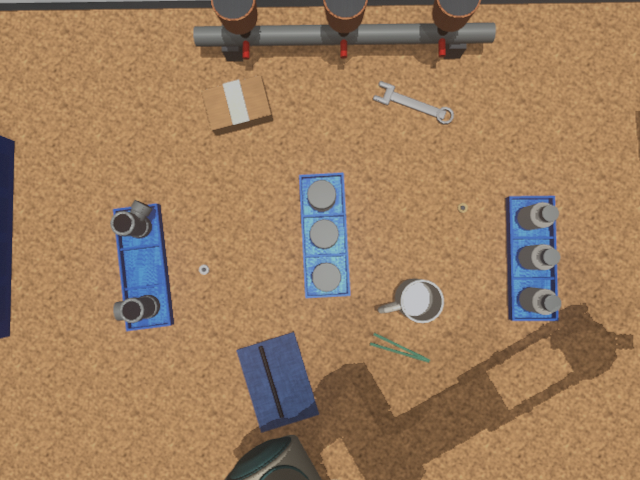

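All five stand upright in their bays: bottles at (544,214), (549,257) and (548,301) including the fixed one, jars at (321,194) and (326,276), and the tee at (124,223). The mug is unmoved at (421,301) and the arm is clear.

Run:
```python
from h import *
print(px("top",(.568,.352,.094)),px("side",(.568,.352,.094)))
from bench import *
print(job_done())
```

```text
(np.float64(121.25389012750023), np.float64(223.2422611993615)) (np.float64(202.13619082136572), np.float64(385.9105322583747))
the job is handed in; nothing more can be done
None
```

The job is handed in: both bottles, both jars and the tee stand upright in bays of their own kind's trays and the mug is where it was, as seen in both final pictures (no verdict was returned).

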